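# Set up a stepped shaft in vee-blocks on the surface plate for a run-out check

### The job

Get the stepped shaft ready for a run-out check on the black granite surface plate: pick out the matched pair of low vee-blocks (leave the tall pair where it is), stand them on the plate in line, and then lay the shaft level in both vees, with one block about under the middle of each bright bearing journal. Last, stand the 1-2-3 block upright on the plate as an end stop, with a broad face square to the shaft and centred behind its flange, close up: touching or at most about a centimetre and a half away. Set everything down gently, nothing dropped.

Things in the scene. Friction and masses are not known exactly. Their poses are not given: they have to be found in the camera images.
- plate: black granite surface plate, fixed, 200 (x) x 300 (y) mm, top face 50 mm above the bench; origin on the bench under its centre, y along its long side, z up
- low_a_c (a point): first low vee-block of the matched pair: grey iron, 36 mm long (x, along the vee), 40 mm wide (y), 40 mm high; 90-degree vee in its top, 30 mm wide and 15 mm deep. Loose, vee up, 0.32 kg. Point: centre of the block, 20 mm above its foot, z up. Best gripped across its 40 mm width. A 20 mm journal lying in the vee has its axis 39 mm above the block's foot
- low_b_c (a point): second low vee-block, the same in every way as the first, its point likewise at its centre
- tall_a_c (a point): a tall vee-block, 48 mm long (x), 50 mm wide (y), 62 mm high, 0.85 kg, one of the pair not wanted: leave alone. Point: its centre, 31 mm above its foot
- tall_b_c (a point): the other tall vee-block, the same; leave alone. Point: its centre
- shaft_c (a point): stepped steel shaft, 212 mm long, 0.66 kg, lying in the cradle. Point: on its axis in the middle of the thick dark body; x along the axis, away from the flange (it may be rolled about x). Along x, in mm: flange dia. 36, -100 to -94; bright journal dia. 20, -94 to -32; dark body dia. 28, -32 to 32 (grip here, balanced); bright journal dia. 20, 32 to 94; thin stub dia. 14, 94 to 112. Journal middles: -63 and 63
- cradle: fixed wooden cradle, 160 (x) x 70 mm, that holds the shaft at the start, shaft axis along its x, 44 mm above the bench, up to 5 mm off its middle. Two notched uprights 16 mm thick, 45 mm high, stand at x = -63 and 63 mm; between them it is only 12 mm high. Origin: under its middle
- flange (a point): centre of the outer face of the shaft's flange, on the axis, 100 mm from the shaft's middle; x along the shaft as above, the flange's outer face looks to -x
- stop_c (a point): 1-2-3 block: ground steel block with rows of holes, 25.4 (x) x 50.8 (y) x 76.2 mm (z, height), standing upright and loose, 0.65 kg. Point: its centre, 38 mm above its foot. Its broad faces look along its x and -x. Best gripped across its 50.8 mm width (y), well up
Mind the look-alikes: they are no part of the job. Leave any brown look-alike of the part that bears low_b_c alone. Of the things that look like the part that bears stop_c, take the one that is farthest from the robot's base at the start.

How it is judged:
By the outcome, as a careful person would: the job done as asked, in the order asked, and still so for the second after the job is handed in, with the robot touching nothing.
It also fails if it takes over 118 s, if anything falls off the work surface, if the arm or the gripper's body presses on something with over 40 N, if the wrist force passes 120 N, or if a joint passes its speed limit or range.

### The arm

A 6-joint arm with a two-finger parallel gripper is mounted at the origin on the work surface. World frame = base frame: x ahead of the robot, y to its left, z up, the work surface at z = 0. Lengths are in m, angles in rad, forces in N, time in s.
With the tool pointing down it reaches from about 0.35 to 0.85 m from the base axis. Payload 8.1 kg.
Tool frame: the origin (TCP) lies at the very end of the fingers, on their centre line; the grasp point (between the pads) lies 19 mm behind it (robot.grip_depth is the distance from the TCP to the grasp point, in m); z points along the fingers, y is the line along which they close (so a half turn about z gives the same grasp; the last joint's range is limited). The gripper opens to 93 mm and grips with 3 to 60 N. Pads are 15 mm wide; open, the fingers measure 128 mm over their backs; the gripper's body (75 mm by 188 mm) begins 65 mm behind the grasp point.
Start: joints at [-1.365, 0.13, 1.488, -0, 1.523, -0.085], TCP at [0.172, -0.575, 0.219] pointing down, gripper open.
Joint ranges: [-2.96, 2.96], [-0.89, 2.26], [0.02, 2.5], [-1.34, 4.48], [0, 2.73], [-2.66, 2.66]. Speed limits (rad/s): [2.39, 2.39, 2.79, 3.14, 3.14, 3.14].

### API

Orientations are given as a rotation vector (axis times angle).
In Python, from plant import robot gives the robot as it stands. The module is installed in compiled form; this text tells all that it offers.
- The arm moves only by the shell command python3 -m jog 'ROWS' [FORCE]. ROWS is JSON, a list that holds one entry, the list of rows, each a list of 7 numbers: the turn, a rotation vector about the tool's x, y, z in degrees, then the shift along the tool's x, y, z in cm, then the finger opening in cm, from 0 to 9.3. A call has 1 to 5 rows; each row shifts and turns the commanded pose from where the row before left it, along the tool's axes as they then stand; what a row does not reach is not made up. A row lasts 1/12 s, in which the tool goes at most 41.7 mm and 7.16 degrees, less where a joint would pass 70% of its speed; a pose out of reach is approached as far as the arm can. A call is refused whole if a number of a shift passes 4.17 or a number of a turn 7.16, either way. A call with a gripper value outside its range is refused whole. The fingers move at their own pace and stop on an object; FORCE is the grip in N (left out, the last holds). Time passes only in rows, so rows that do not move let the fingers close. It gives the time, the measured TCP pose, the force and the opening at its end, in the units of the state.
- robot.read_state(): the state, without advancing time (a new reading comes with each control period).
- robot.read_camera(name): name is "side" or "top"; returns a dict with "img" (480x640x3 uint8, red, green, blue), "fx", "fy", "cx", "cy" (pixels), "k1" (the pictures are not rectified: a ray, as slopes to the right and down, at radius r is drawn at 1 + k1 r^2 times it, then the intrinsics apply), "extrinsics" (4x4, takes a point from camera to world coordinates). Camera axes: x right, y up, looking along -z (the intrinsics and any distortion apply to the point x, -y, -z); pixel columns grow to the right and rows downward; lengths in m; the calibration is good to about 2 mm. A picture is of the moment at which its call begins. There is no depth.
- robot.close_job(): hands the job in, once; it reports no verdict.
Trained networks look in a picture, given as the dict that the camera call returned (one of the last four; its "shot" number tells which), for a name from the list of things; names that differ only in an ending like _2 or _b are one class to them, and where a whole thing is asked for, a point or a joint stands for the part that bears it (a point fixed in the world has none). Each returns a list of dicts, best first, with "confidence" (0 to 1); they miss things now and then, are a little off and sometimes report something else, mostly with a low value. They report only what shows in the picture. A call takes as long as a camera call. They do not tell look-alikes from the thing itself.
- robot.masks_of(picture, label): "pixels" (480x640 bool, what is visible of it) and "point" ([column, row] in pixels, amid what is visible of it).
- robot.pinpoint(picture, label): "point" ([column, row] in pixels: a listed point, or the origin of a listed thing).
The state is a dict: "t": time; "q": joint angles; "dq": joint speeds; "joint_torque": joint torques, N m; "tool_pos": TCP position; "orientation": TCP orientation; "force": force on the tool from outside, world axes, zero at the start; "wrist_torque": the same for the moment, N m; "opening": finger opening in m.
Only numpy, scipy, OpenCV 4.12 (cv2) and the standard library are available. Lean on these libraries where they do the work, as an engineer would, in place of code of your own. Each camera call takes 0.05 s, during which the arm holds its last target. There are 200 camera calls.

## Working session

There is one attempt and no reset: what is moved stays moved. The work goes in short steps, Python scripts to look and compute and a shell command to move; the robot and the scene stay as the last step left them, time stands still between calls to the robot, and variables do not carry over. Pictures are saved under pics/ and viewed, on a budget of 14 in all, crops included, one or two more only if the job needs it, and the job is handed in when it is done.

```bash
mkdir -p pics
cat > h.py <<'E'
import numpy as np, cv2
from plant import robot
from scipy.spatial.transform import Rotation as R
def ray(p,uv):
    d=np.array([(uv[0]-p["cx"])/p["fx"],(uv[1]-p["cy"])/p["fy"]]); s=d.copy()
    for _ in range(20): s=d/(1+p["k1"]*(s@s))
    E=np.array(p["extrinsics"]); return E[:3,3],E[:3,:3]@np.array([s[0],-s[1],-1])
def atz(p,uv,z):
    o,d=ray(p,uv); return o+d*(z-o[2])/d[2]
def tri(p1,a,p2,b):
    o1,d1=ray(p1,a);o2,d2=ray(p2,b)
    t=np.linalg.lstsq(np.c_[d1,-d2],o2-o1,rcond=None)[0]
    x,y=o1+d1*t[0],o2+d2*t[1]; return (x+y)/2,np.linalg.norm(x-y)
def proj(p,X):
    E=np.array(p["extrinsics"]); c=E[:3,:3].T@(np.asarray(X)-E[:3,3]); s=np.array([c[0],-c[1]])/-c[2]
    s=s*(1+p["k1"]*(s@s)); return np.array([p["fx"]*s[0]+p["cx"],p["fy"]*s[1]+p["cy"]])
def save(img,n): cv2.imwrite("pics/"+n,cv2.cvtColor(np.ascontiguousarray(img),cv2.COLOR_RGB2BGR))
E
python3 - <<'E'
from h import *
np.set_printoptions(precision=4,suppress=True)
P={n:robot.read_camera(n) for n in("top","side")}
Z=dict(plate=0,low_a_c=.02,tall_a_c=.031,shaft_c=.044,cradle=0,flange=.044,stop_c=.038)
for n,p in P.items():
    save(p["img"],n+"0.png"); E=np.array(p["extrinsics"]); print(n,E[:3,3],-E[:3,2],p["fx"],p["k1"])
    for l in Z:
        for d in robot.pinpoint(p,l): print(n,l,round(d["confidence"],2),np.round(d["point"]),atz(p,d["point"],Z[l])[:3])
s=robot.read_state();print(s)
E
```

```text
top [0.367  0.0153 1.3834] [ 0.0801 -0.0134 -0.9967] 562.4875798746145 -0.05134600897284173
top low_a_c 0.78 [483. 221.] [ 0.5573 -0.4173  0.02  ]
top tall_a_c 0.62 [347. 265.] [ 0.4408 -0.0825  0.031 ]
top shaft_c 0.8 [170. 238.] [0.4945 0.342  0.044 ]
top shaft_c 0.39 [447. 268.] [ 0.4366 -0.3222  0.044 ]
top cradle 0.74 [180. 244.] [0.4844 0.3274 0.    ]
top flange 0.94 [186. 276.] [0.4043 0.3012 0.044 ]
top stop_c 0.78 [278. 262.] [0.4429 0.0829 0.038 ]
top stop_c 0.5 [283. 298.] [0.3575 0.0694 0.038 ]
side [0.0669 0.754  0.7761] [ 0.3421 -0.6724 -0.6564] 569.4393473913523 0.03033513788630618
side plate 0.64 [244. 231.] [ 0.6329 -0.0057  0.    ]
side low_a_c 0.8 [358. 141.] [ 0.5495 -0.4167  0.02  ]
side tall_a_c 0.63 [341. 227.] [ 0.4377 -0.0735  0.031 ]
side shaft_c 0.58 [201. 357.] [0.494  0.3349 0.044 ]
side cradle 0.91 [205. 374.] [0.4934 0.3343 0.    ]
side flange 0.62 [265. 358.] [0.4013 0.2908 0.044 ]
side stop_c 0.7 [301. 269.] [0.4484 0.0802 0.038 ]
side stop_c 0.69 [344. 280.] [0.3644 0.0712 0.038 ]
{'t': 0.8, 'q': array([-1.3654,  0.1303,  1.4882,  0.    ,  1.523 , -0.0854]), 'dq': array([-0.0006, -0.0006,  0.0006, -0.0013,  0.0004, -0.0011]), 'joint_torque': array([ -0.0016, -55.9699, -49.2028,   0.0767,   0.0227,  -0.    ]), 'tool_pos': array([ 0.1721, -0.5748,  0.2187]), 'orientation': array([3.1084, 0.4552, 0.    ]), 'force': array([-0.4936, -0.6703,  0.1419]), 'wrist_torque': array([-0.0414,  0.0361,  0.0136]), 'opening': 0.09289389604129528}
```

View pics/top0.png

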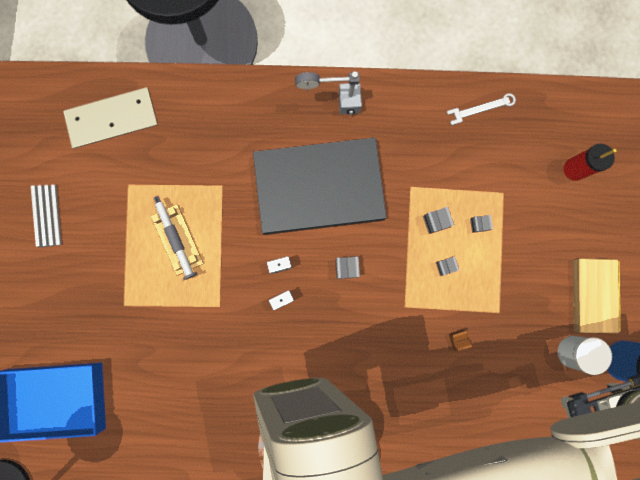

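View pics/side0.png

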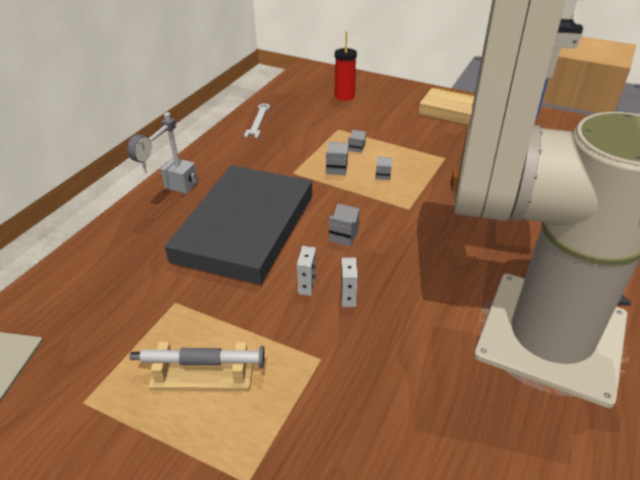

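Top view: low vee-blocks appear at (482,223) and (447,266), talls at (438,220) and (348,267), and the brown decoy at (460,340). The two 1-2-3 candidates are (279,264), which is farther from the base (0.45 m against 0.37 m), and (281,300). I'll confirm these in a crop and fit box silhouettes to the masks.

```bash
cat > fit.py <<'E'
from h import *
from scipy.optimize import minimize
np.set_printoptions(precision=4,suppress=True)
def box(l,w,h): return np.array([[a*l/2,b*w/2,c] for a in(-1,1) for b in(-1,1) for c in(0,h)])
def cyl(x0,x1,r,z): return np.array([[x,r*np.cos(t),z+r*np.sin(t)] for x in(x0,x1) for t in np.linspace(0,6.28,17)])
SHAFT=lambda z:[cyl(-.1,-.094,.018,z),cyl(-.094,.094,.01,z),cyl(-.032,.032,.014,z),cyl(.094,.112,.007,z)]
S=4
def render(p,parts,v,z0):
    M=R.from_euler('z',v[2]).as_matrix(); im=np.zeros((480,640),np.uint8)
    im=np.zeros((480*S,640*S),np.uint8)
    for q in parts:
        u=np.array([proj(p,M@a+[v[0],v[1],z0]) for a in q])
        cv2.fillConvexPoly(im,cv2.convexHull(np.round((u*S+S/2-.5)*16).astype(np.int32)),1,shift=4)
    return im
def fit(views,parts,v0,z0):
    # views: list of (pic, mask)
    big=[(p,cv2.resize(m.astype(np.uint8),None,fx=S,fy=S,interpolation=cv2.INTER_NEAREST)) for p,m in views]
    def cost(v):
        c=0
        for p,m in big:
            r=render(p,parts,v,z0); c-=(r&m).sum()/((r|m).sum()+1)
        return c/len(big)
    best=None
    for y in v0[2] if np.ndim(v0[2]) else [v0[2]]:
        s0=np.array([v0[0],v0[1],y]); sim=np.array([s0,s0+[.006,0,0],s0+[0,.006,0],s0+[0,0,.15]])
        r=minimize(cost,s0,method='Nelder-Mead',options=dict(initial_simplex=sim,xatol=1e-4,fatol=1e-5,maxfev=110))
        if best is None or r.fun<best.fun: best=r
    return best.x,-best.fun
def masks(p,label,near):
    D=[d for d in robot.masks_of(p,label)]
    D.sort(key=lambda d:np.linalg.norm(np.array(d["point"])-near)); return D
E
cat > m1.py <<'E'
from fit import *
P={n:robot.read_camera(n) for n in("top","side")}
J=[("plate","plate",[box(.2,.3,.05)],(.62,0,[-.1,.1]),0),
("lowA","low_a_c",[box(.036,.04,.04)],(.557,-.415,[-.4,0,.4]),0),
("lowB","low_a_c",[box(.036,.04,.04)],(.445,-.33,[-.4,0,.4]),0),
("stop","stop_c",[box(.0254,.0508,.0762)],(.445,.08,[-.3,.3]),0),
("stop2","stop_c",[box(.0254,.0508,.0762)],(.36,.07,[-.4,.4]),0),
("tallA","tall_a_c",[box(.048,.05,.062)],(.44,-.08,[0.]),0),
("tallB","tall_a_c",[box(.048,.05,.062)],(.56,-.31,[0.3]),0),
("shaft","shaft_c",SHAFT(.044),(.494,.34,[.4]),0)]
for n,l,parts,v0,z in J:
    V={}
    for k,p in P.items():
        c=proj(p,[v0[0],v0[1],.03]); D=masks(p,l,c)
        for d in D[:1]:
            if np.linalg.norm(np.array(d["point"])-c)<22: V[k]=(p,d["pixels"]); 
            print(n,k,round(d["confidence"],2),np.round(d["point"]),d["pixels"].sum(),"exp",np.round(c),len(D))
    for sel in (["top"],["side"],["top","side"]):
        if all(s in V for s in sel): print("   ",n,sel,*fit([V[s] for s in sel],parts,v0,z))
t=P["top"]["img"]
a=cv2.resize(t[180:360,400:520],None,fx=3.3,fy=3.3,interpolation=2);b=cv2.resize(t[240:330,250:370],None,fx=3.3,fy=3.3,interpolation=2)
b=np.vstack([b,np.zeros((a.shape[0]-b.shape[0],b.shape[1],3),np.uint8)]); save(np.hstack([a,b]),"crop1.png")
E
python3 m1.py
```

```text
plate top 0.64 [322. 187.] 10407 exp [314. 190.] 2
plate side 0.75 [242. 224.] 10818 exp [247. 223.] 1
    plate ['top'] [ 0.6318 -0.0106  0.1459] 0.98177759931976
    plate ['side'] [ 0.6389 -0.0182  0.1439] 0.9537936509686739
    plate ['top', 'side'] [ 0.6326 -0.0112  0.1447] 0.9582053682135523
lowA top 0.86 [482. 224.] 337 exp [483. 220.] 1
lowA side 0.69 [354. 138.] 324 exp [355. 137.] 1
    lowA ['top'] [ 0.5502 -0.4124  0.1503] 0.9433590249148593
    lowA ['side'] [ 0.5543 -0.4154  0.1816] 0.8841924398625429
    lowA ['top', 'side'] [ 0.5509 -0.4125  0.1601] 0.8847949236307623
lowB top 0.86 [482. 224.] 337 exp [449. 265.] 1
lowB side 0.69 [354. 138.] 324 exp [384. 165.] 1
stop top 0.69 [278. 265.] 280 exp [279. 261.] 2
stop side 0.91 [305. 268.] 784 exp [303. 273.] 2
    stop ['top'] [0.4349 0.079  0.3032] 0.9314249092074343
    stop ['side'] [0.4386 0.0784 0.3079] 0.9474244035860812
    stop ['top', 'side'] [0.4363 0.0797 0.3139] 0.8827510402843866
stop2 top 0.48 [280. 298.] 229 exp [283. 297.] 2
stop2 side 0.82 [345. 280.] 768 exp [346. 284.] 2
    stop2 ['top'] [0.3516 0.072  0.4631] 0.8841212121212121
    stop2 ['side'] [0.3563 0.0707 0.4775] 0.9615415431455813
    stop2 ['top', 'side'] [0.3547 0.0722 0.495 ] 0.8556852007073813
tallA top 0.75 [348. 269.] 469 exp [346. 265.] 1
tallA side 0.78 [344. 227.] 930 exp [341. 225.] 1
    tallA ['top'] [ 0.4333 -0.0835  0.0948] 0.9520950434338273
    tallA ['side'] [ 0.4374 -0.0836  0.1663] 0.8953123112238733
    tallA ['top', 'side'] [ 0.4337 -0.0832  0.0855] 0.8983335309809937
tallB top 0.75 [348. 269.] 469 exp [441. 218.] 1
tallB side 0.78 [344. 227.] 930 exp [337. 157.] 1
shaft top 0.92 [173. 242.] 853 exp [172. 239.] 1
shaft side 0.95 [202. 356.] 2033 exp [200. 365.] 1
    shaft ['top'] [0.4925 0.3339 0.448 ] 0.9204434527959838
    shaft ['side'] [0.4948 0.3343 0.4453] 0.9563670639747021
    shaft ['top', 'side'] [0.4937 0.3341 0.4465] 0.9252537445802129
```

View pics/crop1.png

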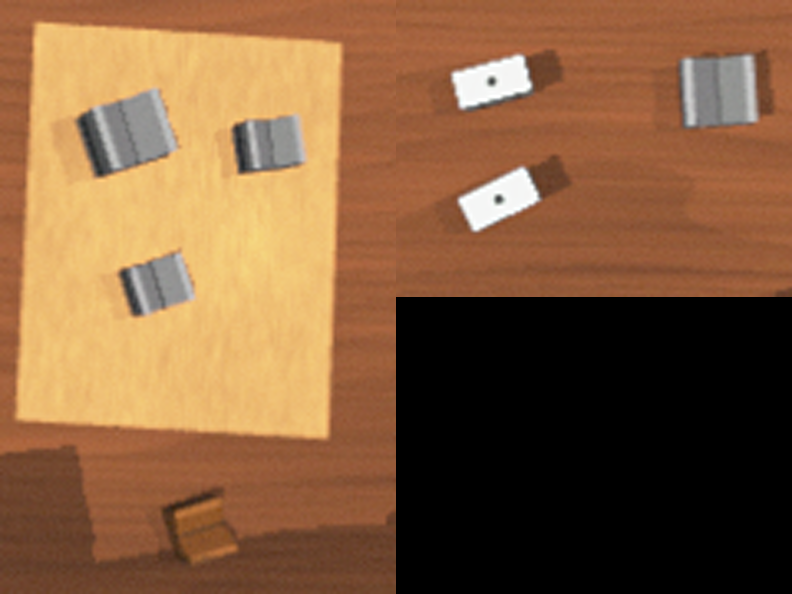

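The crop confirms the choice: lows at (482,223) and (447,266), the two bigger ones are the tall pair, and the upper white block (279,264) is the far 1-2-3 block. The network missed low B, so I'll segment both lows by grey colour on the board and fit.

```bash
cat > m2.py <<'E'
from fit import *
P={n:robot.read_camera(n) for n in("top","side")}
for n,v0 in(("lowA",(.552,-.414,[.16])),("lowB",(.445,-.33,[.3]))):
    V={}
    for k,p in P.items():
        c=proj(p,[v0[0],v0[1],.02]).astype(int); hsv=cv2.cvtColor(p["img"],cv2.COLOR_RGB2HSV)
        m=(hsv[...,1]<75).astype(np.uint8); k_,L,st,ce=cv2.connectedComponentsWithStats(m)
        i=min((i for i in range(1,k_) if 80<st[i,4]<1500),key=lambda i:np.hypot(*(ce[i]-c)))
        V[k]=(p,L==i); print(n,k,c,ce[i],st[i])
    for sel in (["top"],["side"],["top","side"]): print("   ",sel,*fit([V[s] for s in sel],[box(.036,.04,.04)],v0,0))
E
cat > goto.py <<'E'
import sys
from h import *
# goto.py x y z yaw_deg : turn about tool z, then shift in tool axes AFTER the turn
x,y,z,w=map(float,sys.argv[1:5]); s=robot.read_state(); M=R.from_rotvec(s["orientation"]).as_matrix()
yaw=np.degrees(np.arctan2(M[1,0],M[0,0])); t=-((w-yaw+180)%360-180)
N=M@R.from_euler('z',t,degrees=True).as_matrix()
print("pos",np.round(s["tool_pos"],4),"yaw",round(yaw,2),"tilt",np.round(M[:2,2],4),"turnz %.2f deg"%t,"then shift cm",np.round(N.T@(np.array([x,y,z])-s["tool_pos"])*100,2),"t",round(s["t"],2),"F",np.round(s["force"],1),"op",round(s["opening"],4))
E
python3 m2.py; python3 goto.py .553 -.414 .15 9.5
```

```text
lowA top [481 222] [481.228  223.2541] [471 215  22  17 307]
lowA side [356 141] [343.0142 152.0475] [326 130  40  45 989]
    ['top'] [ 0.5508 -0.4128  0.1759] 0.8996870973679367
    ['side'] [ 0.5568 -0.4149  0.014 ] 0.3250887645182644
    ['top', 'side'] [ 0.5511 -0.4127  0.159 ] 0.6002198166301764
lowB top [447 265] [447.5284 265.766 ] [437 257  22  19 282]
lowB side [383 168] [383.3667 167.597 ] [376 157  16  23 330]
    ['top'] [ 0.4445 -0.3291  0.2976] 0.8947054140127388
    ['side'] [ 0.4472 -0.3314  0.3497] 0.886497393643854
    ['top', 'side'] [ 0.4453 -0.3291  0.3234] 0.8737864087187798
pos [ 0.172  -0.5748  0.2186] yaw 16.66 tilt [-0.  0.] turnz 7.16 deg then shift cm [40.23 -9.57  6.86] t 1.8 F [0.5 1.  0.5] op 0.093
```

```bash
python3 -m jog '[[[0,0,7.16,0,0,0,9.3],[0,0,0,3.35,-0.8,0,6.5],[0,0,0,3.35,-0.8,0,6.5],[0,0,0,3.35,-0.8,0,6.5],[0,0,0,3.35,-0.8,0,6.5]]]' 30
python3 -m jog '[[[0,0,0,3.35,-0.8,0,6.5],[0,0,0,3.35,-0.8,0,6.5],[0,0,0,3.35,-0.8,0,6.5],[0,0,0,3.35,-0.8,0,6.5],[0,0,0,3.35,-0.8,0,6.5]]]'
python3 -m jog '[[[0,0,0,3.35,-0.8,0,6.5],[0,0,0,3.35,-0.8,0,6.5],[0,0,0,3.35,-0.8,0,6.5],[0,0,0,0,0,0,6.5],[0,0,0,0,0,0,6.5]]]'
python3 goto.py .5525 -.414 .10 9.0
```

```text
t: 2.22
tool_pos: [0.3, -0.5205, 0.2187]
orientation: [3.131, 0.259, 0.0]
force: [1.0, -0.5, -0.3]
opening: 0.0707
t: 2.63
tool_pos: [0.459, -0.4531, 0.2187]
orientation: [3.131, 0.26, 0.0]
force: [-0.1, -0.7, 0.0]
opening: 0.0654
t: 3.05
tool_pos: [0.5542, -0.4123, 0.2179]
orientation: [-3.13, -0.265, 0.001]
force: [-0.8, 0.5, 0.0]
opening: 0.065
pos [ 0.5542 -0.4123  0.2179] yaw 9.68 tilt [-0.0006  0.0005] turnz 0.68 deg then shift cm [-0.19  0.15 11.79] t 3.05 F [-0.8  0.5  0. ] op 0.065
```

```bash
python3 -m jog '[[[0,0,0.7,-0.2,0.15,2.5,6.5],[0,0,0,0,0,3.5,6.5],[0,0,0,0,0,3.5,6.5],[0,0,0,0,0,3.5,6.5],[0,0,0,0,0,0,6.5]]]'
python3 -m jog '[[[0,0,0,0,0,1.5,6.5],[0,0,0,0,0,0,6.5],[0,0,0,0,0,0,6.5]]]'
python3 goto.py .5525 -.414 .010 9.0
cat > view.py <<'E'
import sys
from h import *
# view.py name x y z half : crops of both cameras about world point
X=list(map(float,sys.argv[2:5])); h=int(sys.argv[5]); o=[]
for n in("top","side"):
    p=robot.read_camera(n); u=proj(p,X).astype(int); im=cv2.copyMakeBorder(p["img"],h,h,h,h,cv2.BORDER_CONSTANT)
    o.append(cv2.resize(im[u[1]:u[1]+2*h,u[0]:u[0]+2*h],(395,395),interpolation=2)); print(n,"crop origin",u-h,"scale",395/(2*h))
save(np.hstack(o),sys.argv[1]+".png")
E
python3 view.py g1 .5525 -.414 .03 45
```

```text
t: 3.47
tool_pos: [0.5454, -0.4127, 0.0793]
orientation: [-3.123, -0.238, 0.015]
force: [-1.3, 1.1, -2.7]
opening: 0.0648
t: 3.72
tool_pos: [0.5513, -0.4166, 0.0754]
orientation: [3.131, 0.24, 0.002]
force: [-0.2, -0.6, 1.1]
opening: 0.0651
pos [ 0.5513 -0.4166  0.0754] yaw 8.77 tilt [ 0.0014 -0.0013] turnz -0.23 deg then shift cm [ 0.15 -0.24  6.54] t 3.72 F [-0.2 -0.6  1.1] op 0.0651
top crop origin [437 177] scale 4.388888888888889
side crop origin [311  92] scale 4.388888888888889
```

View pics/g1.png

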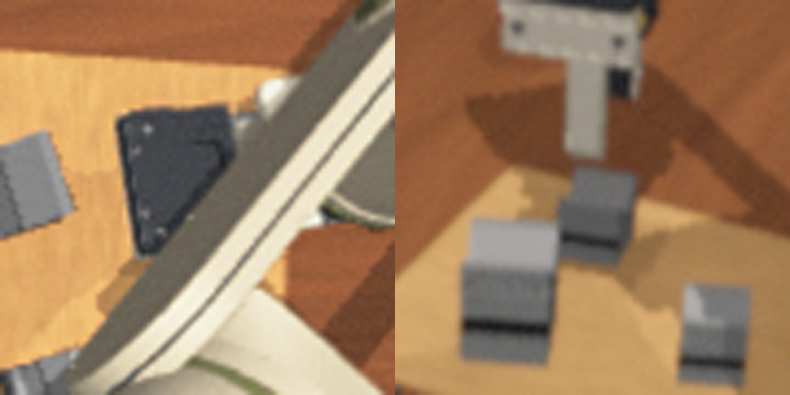

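The side crop shows the finger above the low block (top near (600,185) in the crop), clear of the tall one. I'll check the side camera against the known finger-tip position before closing.

Run:
```python
from h import *
p=robot.read_camera("side"); T=np.array([.5513,-.4166,.0754]); y=np.array([-.152,.988,0])
for o in(.0325,.049): print(o,proj(p,T+y*o))
print("seen tip centre ~(354.3,127.3)")
for n in("lowA",):
  for X in([.5525,-.414,.04],[.5568,-.415,.04]): print(X,proj(p,X))
print("seen block top centre",311+(601-395)/4.389,92+187/4.389)
```

```text
0.0325 [355.07174756 127.63951828]
0.049 [353.27310601 130.93261488]
seen tip centre ~(354.3,127.3)
[0.5525, -0.414, 0.04] [357.11281486 134.28361448]
[0.5568, -0.415, 0.04] [355.71025434 133.7158267 ]
seen block top centre 357.93552061973116 134.6065162907268
```

```bash
python3 -m jog '[[[0,0,0,0.1,-0.2,2.5,6.5],[0,0,0,0,0,2,6.5],[0,0,0,0,0,1.2,6.5],[0,0,0,0,0,0.8,6.5],[0,0,0,0,0,0,6.5]]]'
python3 -m jog '[[[0,0,0,0,0,0,3],[0,0,0,0,0,0,3],[0,0,0,0,0,0,3],[0,0,0,0,0,0,3],[0,0,0,0,0,0,3]]]' 40
python3 -m jog '[[[0,0,0,0,0,0,3],[0,0,0,0,0,0,3],[0,0,0,0,0,-1,3],[0,0,0,0,0,-2,3],[0,0,0,0,0,-3.5,3]]]' 40
python3 -m jog '[[[0,0,0,0,0,-3.5,3],[0,0,0,0,0,-3.5,3],[0,0,0,0,0,-2,3],[0,0,0,0,0,0,3],[0,0,0,0,0,0,3]]]'
python3 goto.py .6220 .0623 .165 98.3
```

```text
t: 4.28
tool_pos: [0.5509, -0.4128, 0.0071]
orientation: [-3.131, -0.241, 0.003]
force: [-0.9, 0.9, -0.9]
opening: 0.0646
t: 4.7
tool_pos: [0.5523, -0.4137, 0.0099]
orientation: [3.132, 0.241, 0.002]
force: [-1.3, 2.1, 4.7]
opening: 0.0398
t: 5.12
tool_pos: [0.5484, -0.4109, 0.0689]
orientation: [-3.126, -0.24, 0.011]
force: [0.7, -0.4, -3.0]
opening: 0.0399
t: 5.53
tool_pos: [0.5522, -0.414, 0.1649]
orientation: [3.13, 0.241, 0.003]
force: [-0.7, -0.0, -3.3]
opening: 0.04
pos [ 0.5522 -0.414   0.1649] yaw 8.8 tilt [ 0.002  -0.0019] turnz -89.50 deg then shift cm [46.13 13.79 -0.09] t 5.53 F [-0.7 -0.  -3.3] op 0.04
```

```bash
for i in 1 ; do python3 -m jog '[[[0,0,-6.885,0,0,0,3],[0,0,-6.885,0,0,0,3],[0,0,-6.885,0,0,0,3],[0,0,-6.885,0,0,0,3],[0,0,-6.885,0,0,0,3]]]'; done | head -1
python3 -m jog '[[[0,0,-6.885,0,0,0,3],[0,0,-6.885,0,0,0,3],[0,0,-6.885,0,0,0,3],[0,0,-6.885,0,0,0,3],[0,0,-6.885,0,0,0,3]]]' | head -1
python3 -m jog '[[[0,0,-6.885,0,0,0,3],[0,0,-6.885,0,0,0,3],[0,0,-6.885,0,0,0,3],[0,0,0,0,0,0,3],[0,0,0,1.5,0.5,0,3]]]' | head -3
python3 -m jog '[[[0,0,0,3.3,1,0,3],[0,0,0,3.3,1,0,3],[0,0,0,3.3,1,0,3],[0,0,0,3.3,1,0,3],[0,0,0,3.3,1,0,3]]]' | head -2
python3 -m jog '[[[0,0,0,3.3,1,0,3],[0,0,0,3.3,1,0,3],[0,0,0,3.3,1,0,3],[0,0,0,3.3,1,0,3],[0,0,0,3.3,1,0,3]]]' | head -2
python3 -m jog '[[[0,0,0,3.3,1,0,3],[0,0,0,3.3,1,0,3],[0,0,0,3,0.8,0,3],[0,0,0,1.5,0.3,0,3],[0,0,0,0,0,0,3]]]' | head -2
python3 -m jog '[[[0,0,0,0,0,0,3],[0,0,0,0,0,0,3]]]' | head -2
python3 goto.py .6220 .0623 .075 98.3
```

```text
t: 5.95
t: 6.37
t: 6.78
tool_pos: [0.5522, -0.399, 0.1601]
orientation: [-2.059, -2.367, 0.002]
t: 7.2
tool_pos: [0.579, -0.2247, 0.1616]
t: 7.62
tool_pos: [0.6044, -0.0544, 0.1618]
t: 8.03
tool_pos: [0.6191, 0.0616, 0.1619]
t: 8.2
tool_pos: [0.6197, 0.0567, 0.1626]
pos [0.6197 0.0567 0.1626] yaw 98.2 tilt [-0.0016 -0.0006] turnz -0.10 deg then shift cm [0.52 0.33 8.76] t 8.2 F [ 1.  -0.2 -3.5] op 0.0397
```

```bash
python3 -m jog '[[[0,0,0,0.5,0.3,3,3],[0,0,0,0,0,3,3],[0,0,0,0,0,2,3],[0,0,0,0,0,0.7,3],[0,0,0,0,0,0,3]]]' | head -2
python3 -m jog '[[[0,0,0,0,0,0,3],[0,0,0,0,0,0,3],[0,0,0,0,0,0,3]]]' | head -4
python3 goto.py .6220 .0623 .0605 98.3
python3 view.py p1 .622 .0623 .06 70
```

```text
t: 8.62
tool_pos: [0.6203, 0.0614, 0.0737]
t: 8.87
tool_pos: [0.6242, 0.0625, 0.0791]
orientation: [2.054, 2.374, 0.004]
force: [0.1, -0.1, -3.2]
pos [0.6242 0.0625 0.0791] yaw 98.27 tilt [0.0037 0.    ] turnz -0.03 deg then shift cm [ 0.01 -0.23  1.86] t 8.87 F [ 0.1 -0.1 -3.2] op 0.0399
top crop origin [218 116] scale 2.8214285714285716
side crop origin [157 158] scale 2.8214285714285716
```

View pics/p1.png

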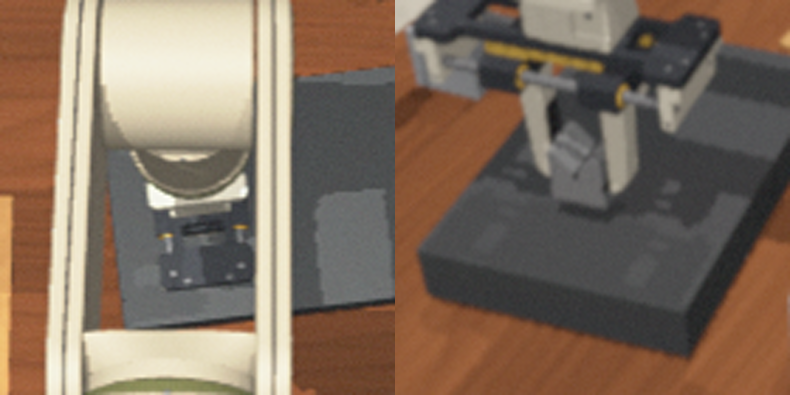

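The side crop shows the low block hanging upright just above the plate, well inside its edges. Next I'll lower it gently.

```bash
python3 -m jog '[[[0,0,0,0,0,0.8,3],[0,0,0,0,-0.1,0.4,3],[0,0,0,0,0,0.2,3],[0,0,0,0,0,0,3],[0,0,0,0,0,0,3]]]' | head -4
python3 -m jog '[[[0,0,0,0,0,0.15,3],[0,0,0,0,0,0.1,3],[0,0,0,0,0,0,3],[0,0,0,0,0,0,3],[0,0,0,0,0,0,3]]]' | head -4
python3 goto.py .6220 .0623 .0600 98.3
```

```text
t: 9.38
tool_pos: [0.6212, 0.0627, 0.0621]
orientation: [-2.054, -2.376, 0.001]
force: [0.8, -0.8, -3.0]
t: 9.8
tool_pos: [0.6216, 0.0627, 0.0602]
orientation: [2.055, 2.376, 0.0]
force: [-0.7, -0.3, -3.3]
pos [0.6216 0.0627 0.0602] yaw 98.31 tilt [0. 0.] turnz 0.01 deg then shift cm [-0.04  0.03  0.02] t 9.8 F [-0.7 -0.3 -3.3] op 0.0398
```

```bash
python3 -m jog '[[[0,0,0,0,0,0.05,3],[0,0,0,0,0,0,3],[0,0,0,0,0,0.05,3],[0,0,0,0,0,0,3],[0,0,0,0,0,0,3]]]' | head -4
python3 -m jog '[[[0,0,0,0,0,0.05,3],[0,0,0,0,0,0,3],[0,0,0,0,0,0,3]]]' | head -4
```

```text
t: 10.22
tool_pos: [0.6218, 0.0626, 0.0598]
orientation: [2.055, 2.376, 0.0]
force: [-4.1, 0.0, 4.9]
t: 10.47
tool_pos: [0.6219, 0.0626, 0.0598]
orientation: [2.054, 2.376, 0.001]
force: [-4.9, -0.4, 8.6]
```

```bash
python3 -m jog '[[[0,0,0,0,0,0,4.3],[0,0,0,0,0,0,5],[0,0,0,0,0,0,6.5],[0,0,0,0,0,0,6.5],[0,0,0,0,0,-0.5,6.5]]]' | head -4
python3 -m jog '[[[0,0,0,0,0,-2.5,6.5],[0,0,0,0,0,-3.5,6.5],[0,0,0,0,0,-3.5,6.5],[0,0,0,0,0,-1,6.5],[0,0,0,0,0,0,6.5]]]' | head -4
python3 goto.py .446 -.330 .17 18.3
```

```text
t: 10.88
tool_pos: [0.6207, 0.0626, 0.0624]
orientation: [-2.054, -2.375, 0.002]
force: [0.2, 0.2, -0.1]
t: 11.3
tool_pos: [0.6246, 0.0627, 0.1742]
orientation: [2.051, 2.372, 0.009]
force: [-0.1, -0.2, 0.6]
pos [0.6246 0.0627 0.1742] yaw 98.31 tilt [0.0086 0.0002] turnz 80.01 deg then shift cm [-29.29  31.68   0.26] t 11.3 F [-0.1 -0.2  0.6] op 0.065
```

```bash
python3 -m jog '[[[0,0,6.7,0,0,0,6.5],[0,0,6.7,0,0,0,6.5],[0,0,6.7,0,0,0,6.5],[0,0,6.7,0,0,0,6.5],[0,0,6.7,0,0,0,6.5]]]' | head -1
python3 -m jog '[[[0,0,6.7,0,0,0,6.5],[0,0,6.7,0,0,0,6.5],[0,0,6.7,0,0,0,6.5],[0,0,6.7,0,0,0,6.5],[0,0,6.7,0,0,0,6.5]]]' | head -1
python3 -m jog '[[[0,0,6.5,0,0,0,6.5],[0,0,6.5,0,0,0,6.5],[0,0,0,-2.2,2.4,0,6.5],[0,0,0,-2.3,2.5,0,6.5],[0,0,0,-2.3,2.5,0,6.5]]]' | head -2
python3 -m jog '[[[0,0,0,-2.3,2.5,0,6.5],[0,0,0,-2.3,2.5,0,6.5],[0,0,0,-2.3,2.5,0,6.5],[0,0,0,-2.3,2.5,0,6.5],[0,0,0,-2.3,2.5,0,6.5]]]' | head -2
python3 -m jog '[[[0,0,0,-2.3,2.5,0,6.5],[0,0,0,-2.3,2.5,0,6.5],[0,0,0,-2.3,2.5,0,6.5],[0,0,0,-2.1,2.2,0,6.5],[0,0,0,-2,2.1,0,6.5]]]' | head -2
python3 -m jog '[[[0,0,0,0,0,3,6.5],[0,0,0,0,0,3,6.5],[0,0,0,0,0,3,6.5],[0,0,0,0,0,0,6.5],[0,0,0,0,0,0,6.5]]]' | head -2
python3 -m jog '[[[0,0,0,0,0,0,6.5],[0,0,0,0,0,0,6.5],[0,0,0,0,0,0,6.5]]]' | head -2
python3 goto.py .446 -.330 .010 18.3
```

```text
t: 11.72
t: 12.13
t: 12.55
tool_pos: [0.5787, -0.0293, 0.1664]
t: 12.97
tool_pos: [0.5086, -0.1846, 0.1669]
t: 13.38
tool_pos: [0.4413, -0.3313, 0.1668]
t: 13.8
tool_pos: [0.4409, -0.3285, 0.0758]
t: 14.05
tool_pos: [0.4444, -0.3313, 0.081]
pos [ 0.4444 -0.3313  0.081 ] yaw 18.33 tilt [ 0.0028 -0.0025] turnz 0.03 deg then shift cm [ 0.18 -0.09  7.1 ] t 14.05 F [-0.7  0.4 -0.1] op 0.0651
```

```bash
python3 -m jog '[[[0,0,0,0.15,0,2.5,6.5],[0,0,0,0,0,2.5,6.5],[0,0,0,0,0,1.3,6.5],[0,0,0,0,0,0.8,6.5],[0,0,0,0,0,0,6.5]]]' | head -4
python3 -m jog '[[[0,0,0,0,0,0,3],[0,0,0,0,0,0,3],[0,0,0,0,0,0,3],[0,0,0,0,0,0,3],[0,0,0,0,0,0,3]]]' 40
python3 goto.py .446 -.330 .010 18.3
python3 -m jog '[[[0,0,0,0,0,0,3],[0,0,0,0,0,0,3],[0,0,0,0,0,-1,3],[0,0,0,0,0,-2,3],[0,0,0,0,0,-3.5,3]]]' 40 |head -2
python3 -m jog '[[[0,0,0,0,0,-3.5,3],[0,0,0,0,0,-3.5,3],[0,0,0,0,0,-2,3],[0,0,0,0,0,0,3],[0,0,0,0,0,0,3]]]'
python3 goto.py .640 -.0623 .165 98.3
```

```text
t: 14.47
tool_pos: [0.4437, -0.3291, 0.0064]
orientation: [-3.1, -0.5, 0.002]
force: [-0.7, 0.9, -0.5]
t: 14.88
tool_pos: [0.445, -0.3301, 0.0087]
orientation: [3.101, 0.5, 0.001]
force: [-0.5, 2.1, 5.5]
opening: 0.0401
pos [ 0.445  -0.3301  0.0087] yaw 18.31 tilt [ 0.001  -0.0006] turnz 0.01 deg then shift cm [ 0.1   0.02 -0.13] t 14.88 F [-0.5  2.1  5.5] op 0.0401
t: 15.3
tool_pos: [0.4414, -0.3274, 0.0693]
t: 15.72
tool_pos: [0.445, -0.3305, 0.1639]
orientation: [3.099, 0.499, 0.003]
force: [-0.6, -0.8, -4.2]
opening: 0.04
pos [ 0.445  -0.3305  0.1639] yaw 18.3 tilt [ 0.002 -0.002] turnz -80.00 deg then shift cm [23.72 23.17 -0.13] t 15.72 F [-0.6 -0.8 -4.2] op 0.04
```

```bash
python3 -m jog '[[[0,0,-6.67,0,0,0,3],[0,0,-6.67,0,0,0,3],[0,0,-6.67,0,0,0,3],[0,0,-6.67,0,0,0,3],[0,0,-6.67,0,0,0,3]]]' | head -1
python3 -m jog '[[[0,0,-6.67,0,0,0,3],[0,0,-6.67,0,0,0,3],[0,0,-6.67,0,0,0,3],[0,0,-6.67,0,0,0,3],[0,0,-6.67,0,0,0,3]]]' | head -1
python3 -m jog '[[[0,0,-6.67,0,0,0,3],[0,0,-6.67,0,0,0,3],[0,0,0,2.15,2.1,0,3],[0,0,0,2.15,2.1,0,3],[0,0,0,2.15,2.1,0,3]]]' | head -2
python3 -m jog '[[[0,0,0,2.15,2.1,0,3],[0,0,0,2.15,2.1,0,3],[0,0,0,2.15,2.1,0,3],[0,0,0,2.15,2.1,0,3],[0,0,0,2.15,2.1,0,3]]]' | head -2
python3 -m jog '[[[0,0,0,2.15,2.1,0,3],[0,0,0,2.15,2.1,0,3],[0,0,0,2.15,2.1,0,3],[0,0,0,0,0,0,3],[0,0,0,0,0,0,3]]]' | head -2
python3 -m jog '[[[0,0,0,0,0,3,3],[0,0,0,0,0,3,3],[0,0,0,0,0,2,3],[0,0,0,0,0,0,3],[0,0,0,0,0,0,3]]]' | head -2
python3 -m jog '[[[0,0,0,0,0,0,3],[0,0,0,0,0,0,3],[0,0,0,0,0,0,3],[0,0,0,0,0,0,3]]]' | head -2
python3 goto.py .6401 -.0621 .059 98.3
```

```text
t: 16.13
t: 16.55
t: 16.97
tool_pos: [0.496, -0.2554, 0.1591]
t: 17.38
tool_pos: [0.5845, -0.1334, 0.159]
t: 17.8
tool_pos: [0.6373, -0.0606, 0.1589]
t: 18.22
tool_pos: [0.6358, -0.0629, 0.0797]
t: 18.55
tool_pos: [0.6397, -0.0626, 0.0845]
pos [ 0.6397 -0.0626  0.0845] yaw 98.34 tilt [ 0.0028 -0.0005] turnz 0.04 deg then shift cm [0.05 0.04 2.55] t 18.55 F [ 0.5 -0.2 -2.9] op 0.0398
```

```bash
python3 -m jog '[[[0,0,0,0,0,1.3,3],[0,0,0,0,0,0.6,3],[0,0,0,0,0,0.3,3],[0,0,0,0,0,0,3],[0,0,0,0,0,0,3]]]' | head -2
python3 -m jog '[[[0,0,0,0,0,0,3],[0,0,0,0,0,0,3],[0,0,0,0,0,0,3]]]' | head -4
python3 goto.py .6401 -.0621 .059 98.3
```

```text
t: 18.97
tool_pos: [0.6382, -0.0622, 0.0599]
t: 19.22
tool_pos: [0.6387, -0.0623, 0.0607]
orientation: [2.054, 2.377, 0.0]
force: [-0.1, -1.0, -3.3]
pos [ 0.6387 -0.0623  0.0607] yaw 98.35 tilt [ 0.0001 -0.    ] turnz 0.05 deg then shift cm [0.   0.14 0.17] t 19.22 F [-0.1 -1.  -3.3] op 0.0397
```

```bash
python3 -m jog '[[[0,0,0,0,0.14,0.08,3],[0,0,0,0,0,0,3],[0,0,0,0,0,0.05,3],[0,0,0,0,0,0,3],[0,0,0,0,0,0,3]]]' | head -4
python3 -m jog '[[[0,0,0,0,0,0.06,3],[0,0,0,0,0,0,3],[0,0,0,0,0,0,3]]]' | head -4
python3 goto.py .6401 -.0621 .059 98.3
```

```text
t: 19.63
tool_pos: [0.64, -0.0621, 0.0593]
orientation: [-2.054, -2.377, 0.0]
force: [-0.0, 0.4, -3.3]
t: 19.88
tool_pos: [0.64, -0.0621, 0.0587]
orientation: [-2.054, -2.377, 0.0]
force: [0.0, -0.1, -3.5]
pos [ 0.64   -0.0621  0.0587] yaw 98.35 tilt [-0.0001  0.    ] turnz 0.05 deg then shift cm [ 0.    0.01 -0.03] t 19.88 F [ 0.  -0.1 -3.5] op 0.04
```

```bash
python3 -m jog '[[[0,0,0,0,0,0.06,3],[0,0,0,0,0,0,3],[0,0,0,0,0,0,3]]]' | head -4
python3 -m jog '[[[0,0,0,0,0,0.05,3],[0,0,0,0,0,0,3],[0,0,0,0,0,0,3]]]' | head -4
```

```text
t: 20.13
tool_pos: [0.6401, -0.0622, 0.0586]
orientation: [2.054, 2.377, 0.0]
force: [-3.7, -0.0, 3.4]
t: 20.38
tool_pos: [0.6402, -0.0622, 0.0587]
orientation: [2.054, 2.377, 0.0]
force: [-4.4, 0.5, 6.8]
```

```bash
python3 -m jog '[[[0,0,0,0,0,0,4.3],[0,0,0,0,0,0,5],[0,0,0,0,0,0,6.5],[0,0,0,0,0,0,6.5],[0,0,0,0,0,-0.5,6.5]]]' | head -4
python3 -m jog '[[[0,0,0,0,0,-2.5,6.5],[0,0,0,0,0,-3.5,6.5],[0,0,0,0,0,-3.5,6.5],[0,0,0,0,0,-1,6.5],[0,0,0,0,0,0,6.5]]]' | head -2
python3 -m jog '[[[0,0,6.6,0,0,0,6.5],[0,0,6.6,0,0,0,6.5],[0,0,6.6,0,0,0,6.5],[0,0,6.6,0,0,0,6.5],[0,0,6.6,0,0,0,6.5]]]' | head -1
python3 -m jog '[[[0,0,6.6,0,0,0,6.5],[0,0,6.6,0,0,0,6.5],[0,0,6.6,0,0,0,6.5],[0,0,6.6,0,0,0,6.5],[0,0,6.6,0,0,0,6.5]]]' | head -1
python3 -m jog '[[[0,0,6.7,0,0,0,6.5],[0,0,0,0,0,0,6.5],[0,0,0,0,0,0,6.5]]]' | head -1
python3 goto.py .4937 .3341 .15 25.6
```

```text
t: 20.8
tool_pos: [0.6392, -0.062, 0.0614]
orientation: [-2.053, -2.376, 0.002]
force: [-0.0, 0.1, -0.8]
t: 21.22
tool_pos: [0.643, -0.0626, 0.1734]
t: 21.63
t: 22.05
t: 22.3
pos [ 0.6393 -0.062   0.166 ] yaw 25.86 tilt [-0.0021  0.0004] turnz 0.26 deg then shift cm [  3.99 -42.01   1.65] t 22.3 F [-0.1 -0.  -0.4] op 0.0649
```

```bash
python3 -m jog '[[[0,0,0.26,0.3,-2.5,0,6.5],[0,0,0,0.35,-3.5,0,6.5],[0,0,0,0.35,-3.5,0,6.5],[0,0,0,0.35,-3.5,0,6.5],[0,0,0,0.35,-3.5,0,6.5]]]' | head -2
python3 -m jog '[[[0,0,0,0.33,-3.5,0,6.5],[0,0,0,0.33,-3.5,0,6.5],[0,0,0,0.33,-3.5,0,6.5],[0,0,0,0.33,-3.5,0,6.5],[0,0,0,0.33,-3.5,0,6.5]]]' | head -2
python3 -m jog '[[[0,0,0,0.33,-3.5,0,6.5],[0,0,0,0.33,-3.5,0,6.5],[0,0,0,0,-1,2.5,6.5],[0,0,0,0,0,2.5,6.5],[0,0,0,0,0,2,6.5]]]' | head -2
python3 -m jog '[[[0,0,0,0,0,0,6.5],[0,0,0,0,0,0,6.5],[0,0,0,0,0,0,6.5],[0,0,0,0,0,0,6.5],[0,0,0,0,0,0,6.5]]]' | head -2
python3 goto.py .4937 .3341 .025 25.6
python3 view.py s1 .494 .334 .05 70
```

```text
t: 22.72
tool_pos: [0.5835, 0.0954, 0.1669]
t: 23.13
tool_pos: [0.5233, 0.2608, 0.1671]
t: 23.55
tool_pos: [0.4948, 0.3354, 0.0956]
t: 23.97
tool_pos: [0.4974, 0.3348, 0.0997]
pos [0.4974 0.3348 0.0997] yaw 25.4 tilt [0.0027 0.0015] turnz -0.20 deg then shift cm [-0.39 -0.09  7.46] t 23.97 F [-0.5  0.6 -0.2] op 0.0648
top crop origin [102 167] scale 2.8214285714285716
side crop origin [130 284] scale 2.8214285714285716
```

View pics/s1.png

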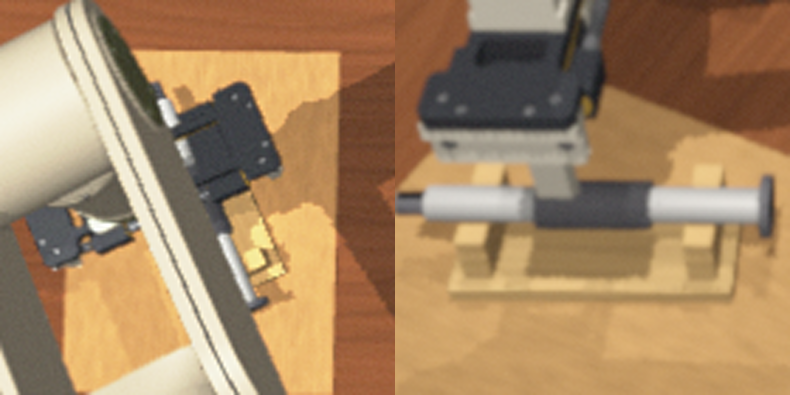

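Run:
```python
from h import *
p=robot.read_camera("side"); q=robot.read_state(); T=q["tool_pos"]; M=R.from_rotvec(q["orientation"]).as_matrix()
f=lambda X:np.round((proj(p,X)-[130,284])*2.8214+[395,0])
print("tcp",f(T),"fingers",f(T+M[:,1]*.04),f(T-M[:,1]*.04))
a=np.radians(25.6);d=np.array([np.cos(a),np.sin(a),0]);S=np.array([.4937,.3341,.044])
for x in(-.1,-.032,0,.032,.112): print(x,f(S+d*x))
```

```text
tcp [576. 140.] fingers [589.  85.] [561. 200.]
-0.1 [772. 207.]
-0.032 [652. 205.]
0 [595. 205.]
0.032 [539. 204.]
0.112 [397. 203.]
```

```bash
python3 -m jog '[[[0,0,-0.2,-0.35,-0.1,2.5,6.5],[0,0,0,0,0,2.5,6.5],[0,0,0,0,0,1.2,6.5],[0,0,0,0,0,0.9,6.5],[0,0,0,0,0,0,6.5]]]' | head -2
python3 -m jog '[[[0,0,0,0,0,0,6.5],[0,0,0,0,0,0,6.5],[0,0,0,0,0,0,6.5],[0,0,0,0,0,0,6.5]]]' | head -2
python3 goto.py .4937 .3341 .025 25.6
```

```text
t: 24.53
tool_pos: [0.4912, 0.3331, 0.0246]
t: 24.87
tool_pos: [0.4935, 0.3344, 0.028]
pos [0.4935 0.3344 0.028 ] yaw 25.59 tilt [0.002  0.0011] turnz -0.01 deg then shift cm [0.01 0.04 0.3 ] t 24.87 F [-0.2 -0.6  0.2] op 0.065
```

```bash
python3 -m jog '[[[0,0,0,0,0.04,0.25,6.5],[0,0,0,0,0,0,6.5],[0,0,0,0,0,0,4],[0,0,0,0,0,0,4],[0,0,0,0,0,0,3.2]]]' 20 | head -2
python3 -m jog '[[[0,0,0,0,0,0,3.2],[0,0,0,0,0,0,2.9],[0,0,0,0,0,0,2.6],[0,0,0,0,0,0,2.3],[0,0,0,0,0,0,2]]]' 20 
python3 -m jog '[[[0,0,0,0,0,0,2],[0,0,0,0,0,0,2],[0,0,0,0,0,0,2],[0,0,0,0,0,0,2]]]' 45
python3 goto.py .4937 .3341 .025 25.6
```

```text
t: 25.28
tool_pos: [0.4926, 0.3335, 0.0241]
t: 25.7
tool_pos: [0.4925, 0.334, 0.0242]
orientation: [-3.063, -0.696, 0.0]
force: [-1.5, 3.0, 0.0]
opening: 0.0272
t: 26.03
tool_pos: [0.4925, 0.3339, 0.0242]
orientation: [-3.063, -0.696, 0.0]
force: [-2.0, 4.8, -0.1]
opening: 0.0267
pos [0.4925 0.3339 0.0242] yaw 25.59 tilt [-0.0002  0.0006] turnz -0.01 deg then shift cm [ 0.12  0.04 -0.08] t 26.03 F [-2.   4.8 -0.1] op 0.0267
```

```bash
python3 -m jog '[[[0,0,0,0,0,-0.5,2],[0,0,0,0,0,-1,2],[0,0,0,0,0,-1.5,2],[0,0,0,0,0,-2,2],[0,0,0,0,0,-2.5,2]]]' 45 | head -2
python3 -m jog '[[[0,0,0,0,0,-2.5,2],[0,0,0,0,0,-2.5,2],[0,0,0,0,0,-2,2],[0,0,0,0,0,0,2],[0,0,0,0,0,0,2]]]'
python3 goto.py .6313 -.001 .17 98.34
```

```text
t: 26.45
tool_pos: [0.491, 0.3318, 0.0978]
t: 26.87
tool_pos: [0.4935, 0.3334, 0.1702]
orientation: [-3.064, -0.695, -0.004]
force: [-0.1, 0.1, -8.0]
opening: 0.027
pos [0.4935 0.3334 0.1702] yaw 25.57 tilt [0.0023 0.0007] turnz -72.77 deg then shift cm [-3.509e+01  8.790e+00  3.000e-02] t 26.87 F [-0.1  0.1 -8. ] op 0.027
```

```bash
python3 -m jog '[[[0,0,-3,0,0,0,2],[0,0,-5,0,0,0,2],[0,0,-6,0,0,0,2],[0,0,-6,0,0,0,2],[0,0,-6,0,0,0,2]]]' | head -1
python3 -m jog '[[[0,0,-6,0,0,0,2],[0,0,-6,0,0,0,2],[0,0,-6,0,0,0,2],[0,0,-6,0,0,0,2],[0,0,-6,0,0,0,2]]]' | head -1
python3 -m jog '[[[0,0,-6,0,0,0,2],[0,0,-6,0,0,0,2],[0,0,-4.77,0,0,0,2],[0,0,0,-1,0.25,0,2],[0,0,0,-2.1,0.5,0,2]]]' | head -2
python3 -m jog '[[[0,0,0,-2.9,0.73,0,2],[0,0,0,-2.9,0.73,0,2],[0,0,0,-2.9,0.73,0,2],[0,0,0,-2.9,0.73,0,2],[0,0,0,-2.9,0.73,0,2]]]' | head -2
python3 -m jog '[[[0,0,0,-2.9,0.73,0,2],[0,0,0,-2.9,0.73,0,2],[0,0,0,-2.9,0.73,0,2],[0,0,0,-2.9,0.73,0,2],[0,0,0,-2.9,0.73,0,2]]]' | head -2
python3 -m jog '[[[0,0,0,-2,0.5,0,2],[0,0,0,-1,0.25,0,2],[0,0,0,0,0,0,2],[0,0,0,0,0,0,2],[0,0,0,0,0,0,2]]]' | head -2
python3 -m jog '[[[0,0,0,0,0,0,2],[0,0,0,0,0,0,2],[0,0,0,0,0,0,2]]]' 
python3 goto.py .6313 -.001 .0692 98.34
```

```text
t: 27.28
t: 27.7
t: 28.12
tool_pos: [0.5027, 0.3042, 0.1664]
t: 28.53
tool_pos: [0.561, 0.1633, 0.1668]
t: 28.95
tool_pos: [0.6179, 0.0252, 0.1667]
t: 29.37
tool_pos: [0.6298, -0.0003, 0.168]
t: 29.62
tool_pos: [0.6306, -0.0001, 0.1692]
orientation: [-2.052, -2.378, -0.0]
force: [0.1, 0.4, -7.5]
opening: 0.0274
pos [ 6.306e-01 -1.000e-04  1.692e-01] yaw 98.42 tilt [0.0001 0.0001] turnz 0.08 deg then shift cm [-0.1   0.06 10.  ] t 29.62 F [ 0.1  0.4 -7.5] op 0.0274
```

Next I'll lower it to about 2 cm above seating, then check alignment and level.

```bash
python3 -m jog '[[[0,0,0.08,-0.1,0.05,2,2],[0,0,0,0,0,2.5,2],[0,0,0,0,0,2,2],[0,0,0,0,0,1,2],[0,0,0,0,0,0.5,2]]]' | head -2
python3 -m jog '[[[0,0,0,0,0,0,2],[0,0,0,0,0,0,2],[0,0,0,0,0,0,2],[0,0,0,0,0,0,2],[0,0,0,0,0,0,2]]]' | head -2
python3 goto.py .6313 -.001 .0692 98.34
python3 view.py s2 .631 0 .09 75
python3 - <<'E'
from h import *
p=robot.read_camera("side"); q=robot.read_state(); T=q["tool_pos"]; M=R.from_rotvec(q["orientation"]).as_matrix()
u=proj(p,[.631,0,.09]).astype(int)
f=lambda X:np.round((proj(p,X)-(u-75))*395/150+[395,0])
for x in(-.1,-.032,.032,.112): print(x,f(T+M[:,0]*(x+.0012)-M[:,2]*.0198))
E
```

```text
t: 30.03
tool_pos: [0.6298, -0.0013, 0.0868]
t: 30.45
tool_pos: [0.6323, -0.0019, 0.0906]
pos [ 0.6323 -0.0019  0.0906] yaw 98.28 tilt [ 0.0022 -0.0002] turnz -0.06 deg then shift cm [ 0.11 -0.09  2.14] t 30.45 F [-0.2  0.1 -7. ] op 0.0272
top crop origin [239 105] scale 2.6333333333333333
side crop origin [164 123] scale 2.6333333333333333
-0.1 [643. 107.]
-0.032 [608. 154.]
0.032 [573. 201.]
0.112 [525. 265.]
```

View pics/s2.png

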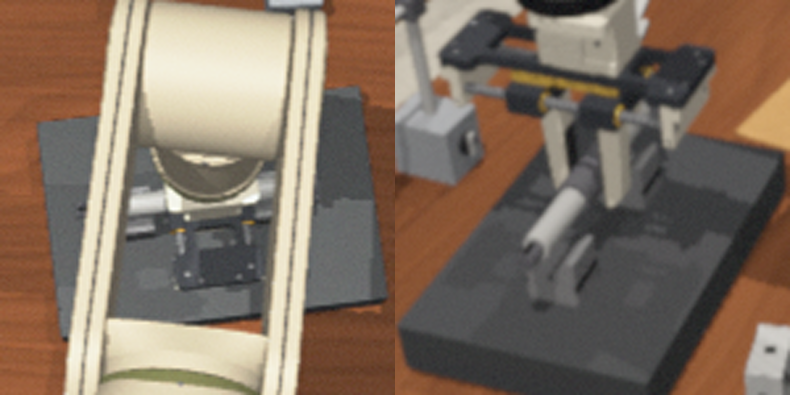

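The journals line up over both vees; the prediction and the visible journal end (535,250) agree, so the shaft is level. Lowering it now.

```bash
python3 -m jog '[[[0,0,0,0.05,-0.05,0.9,2],[0,0,0,0,0,0.5,2],[0,0,0,0,0,0.2,2],[0,0,0,0,0,0,2],[0,0,0,0,0,0,2]]]' | head -2
python3 -m jog '[[[0,0,0,0,0,0,2],[0,0,0,0,0,0,2],[0,0,0,0,0,0,2]]]' | head -4
python3 goto.py .6313 -.001 .0692 98.34
```

```text
t: 31.02
tool_pos: [0.6304, -0.0014, 0.0725]
t: 31.27
tool_pos: [0.631, -0.0015, 0.0734]
orientation: [2.055, 2.376, 0.0]
force: [-0.1, 0.4, -7.5]
pos [ 0.631  -0.0015  0.0734] yaw 98.28 tilt [ 0.0005 -0.    ] turnz -0.06 deg then shift cm [0.05 0.03 0.42] t 31.27 F [-0.1  0.4 -7.5] op 0.0271
```

```bash
python3 -m jog '[[[0,0,-0.05,0.05,0,0.15,2],[0,0,0,0,0,0.1,2],[0,0,0,0,0,0,2],[0,0,0,0,0,0,2],[0,0,0,0,0,0,2]]]' | head -4
python3 -m jog '[[[0,0,0,0,0,0.06,2],[0,0,0,0,0,0,2],[0,0,0,0,0,0.04,2],[0,0,0,0,0,0,2],[0,0,0,0,0,0,2]]]' | head -4
python3 goto.py .6313 -.001 .0692 98.34
```

```text
t: 31.68
tool_pos: [0.6307, -0.001, 0.0706]
orientation: [-2.054, -2.377, 0.0]
force: [-0.1, 0.2, -7.0]
t: 32.1
tool_pos: [0.6308, -0.001, 0.0697]
orientation: [2.054, 2.377, 0.0]
force: [-0.1, -0.4, -8.3]
pos [ 0.6308 -0.001   0.0697] yaw 98.33 tilt [ 0.0002 -0.    ] turnz -0.01 deg then shift cm [-0.01  0.04  0.05] t 32.1 F [-0.1 -0.4 -8.3] op 0.0272
```

```bash
python3 -m jog '[[[0,0,0,0,0,0.05,2],[0,0,0,0,0,0,2],[0,0,0,0,0,0,2]]]' | head -4
python3 -m jog '[[[0,0,0,0,0,0.05,2],[0,0,0,0,0,0,2],[0,0,0,0,0,0,2]]]' | head -4
python3 -m jog '[[[0,0,0,0,0,0.05,2],[0,0,0,0,0,0,2],[0,0,0,0,0,0,2]]]' | head -4
python3 -c "
from h import *
s=robot.read_state();print(s['wrist_torque'])"
```

```text
t: 32.35
tool_pos: [0.6311, -0.001, 0.0694]
orientation: [2.054, 2.376, 0.001]
force: [2.1, -0.5, -6.1]
t: 32.6
tool_pos: [0.6313, -0.001, 0.0693]
orientation: [2.054, 2.376, 0.001]
force: [0.6, 0.8, -2.2]
t: 32.85
tool_pos: [0.6313, -0.001, 0.0692]
orientation: [2.054, 2.376, 0.001]
force: [-2.1, 0.7, 5.7]
[ 0.10696808  0.23144943 -0.05474246]
```

```bash
python3 -m jog '[[[0,0,0,0,0,0,2.9],[0,0,0,0,0,0,3.2],[0,0,0,0,0,0,3.6],[0,0,0,0,0,0,4.5],[0,0,0,0,0,0,5.5]]]' | head -4
python3 -m jog '[[[0,0,0,0,0,0,6.5],[0,0,0,0,0,0,6.5],[0,0,0,0,0,-0.5,6.5],[0,0,0,0,0,-1.5,6.5],[0,0,0,0,0,-2.5,6.5]]]' | head -4
python3 -m jog '[[[0,0,0,0,0,-3,6.5],[0,0,0,0,0,-3,6.5],[0,0,0,0,0,-1,6.5],[0,0,0,0,0,0,6.5],[0,0,0,0,0,0,6.5]]]' | head -2
python3 goto.py .4368 .079 .17 17.7
```

```text
t: 33.27
tool_pos: [0.6306, -0.001, 0.0679]
orientation: [-2.054, -2.377, 0.0]
force: [0.4, 1.6, 1.0]
t: 33.68
tool_pos: [0.6284, -0.0008, 0.1106]
orientation: [-2.051, -2.373, 0.005]
force: [0.1, 0.1, 0.4]
t: 34.1
tool_pos: [0.6311, -0.001, 0.1834]
pos [ 0.6311 -0.001   0.1834] yaw 98.33 tilt [ 0.0012 -0.0001] turnz 80.63 deg then shift cm [-16.08 -13.53   1.31] t 34.1 F [ 0.8 -0.1  0.7] op 0.0652
```

```bash
python3 -m jog '[[[0,0,6.72,0,0,0,8],[0,0,6.72,0,0,0,8],[0,0,6.72,0,0,0,8],[0,0,6.72,0,0,0,8],[0,0,6.72,0,0,0,8]]]' | head -1
python3 -m jog '[[[0,0,6.72,0,0,0,8],[0,0,6.72,0,0,0,8],[0,0,6.72,0,0,0,8],[0,0,6.72,0,0,0,8],[0,0,6.72,0,0,0,8]]]' | head -1
python3 -m jog '[[[0,0,6.72,0,0,0,8],[0,0,6.72,0,0,0,8],[0,0,0,-2.3,-1.93,0,8],[0,0,0,-2.3,-1.93,0,8],[0,0,0,-2.3,-1.93,0,8]]]' | head -1
python3 -m jog '[[[0,0,0,-2.3,-1.93,0,8],[0,0,0,-2.3,-1.93,0,8],[0,0,0,-2.3,-1.93,0,8],[0,0,0,-2.3,-1.93,0,8],[0,0,0,0,0,2,8]]]' | head -2
python3 -m jog '[[[0,0,0,0,0,2.5,8],[0,0,0,0,0,2,8],[0,0,0,0,0,0,8],[0,0,0,0,0,0,8],[0,0,0,0,0,0,8]]]' | head -2
python3 -m jog '[[[0,0,0,0,0,0,8],[0,0,0,0,0,0,8],[0,0,0,0,0,0,8],[0,0,0,0,0,0,8]]]' | head -2
python3 goto.py .4368 .079 .036 17.7
python3 view.py t1 .437 .079 .08 60
python3 - <<'E'
from h import *
p=robot.read_camera("side"); q=robot.read_state(); T=q["tool_pos"]; M=R.from_rotvec(q["orientation"]).as_matrix()
u=proj(p,[.437,.079,.08]).astype(int)
f=lambda X:np.round((proj(p,X)-(u-60))*395/120+[395,0])
print("fingers",f(T+M[:,1]*.04),f(T-M[:,1]*.04),"top of stop",f([.4368,.079,.0762]))
E
```

```text
t: 34.52
t: 34.93
t: 35.35
t: 35.77
tool_pos: [0.4339, 0.0805, 0.1642]
t: 36.18
tool_pos: [0.4361, 0.0788, 0.118]
t: 36.52
tool_pos: [0.4369, 0.0788, 0.1189]
pos [0.4369 0.0788 0.1189] yaw 17.68 tilt [0.0012 0.0001] turnz -0.02 deg then shift cm [-0.01 -0.02  8.29] t 36.52 F [0.1 0.5 0.3] op 0.08
top crop origin [218 203] scale 3.2916666666666665
side crop origin [246 194] scale 3.2916666666666665
fingers [606.  99.] [580. 194.] top of stop [595. 203.]
```

View pics/t1.png

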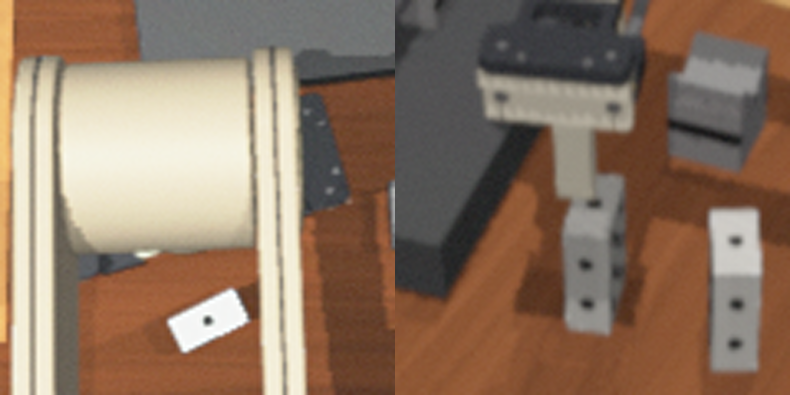

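The finger tip (575,195) and the stop's top (595,205) are where predicted. The finger will pass outside the stop's near face, so I'll descend and grip.

```bash
python3 -m jog '[[[0,0,0,0,0,2,8],[0,0,0,0,0,2.5,8],[0,0,0,0,0,2,8],[0,0,0,0,0,1.3,8],[0,0,0,0,0,0.5,8]]]' | head -4
python3 -m jog '[[[0,0,0,0,0,0,8],[0,0,0,0,0,0,8],[0,0,0,0,0,0,6],[0,0,0,0,0,0,5.5],[0,0,0,0,0,0,4.5]]]' 20
python3 -m jog '[[[0,0,0,0,0,0,4],[0,0,0,0,0,0,4],[0,0,0,0,0,0,4],[0,0,0,0,0,0,4]]]' 45
python3 goto.py .4368 .079 .036 17.7
```

```text
t: 37.08
tool_pos: [0.4344, 0.0787, 0.0328]
orientation: [-3.104, -0.483, 0.006]
force: [-0.4, -0.3, 0.1]
t: 37.5
tool_pos: [0.4372, 0.0789, 0.0362]
orientation: [3.104, 0.483, 0.003]
force: [0.2, 0.1, -0.7]
opening: 0.0647
t: 37.83
tool_pos: [0.4365, 0.0791, 0.0356]
orientation: [-3.104, -0.483, -0.001]
force: [-1.7, 3.7, 6.4]
opening: 0.0505
pos [0.4365 0.0791 0.0356] yaw 17.69 tilt [0.0004 0.0005] turnz -0.01 deg then shift cm [ 0.02  0.02 -0.04] t 37.83 F [-1.7  3.7  6.4] op 0.0505
```

```bash
python3 -m jog '[[[0,0,0,0,0,-0.5,4],[0,0,0,0,0,-1.5,4],[0,0,0,0,0,-2.5,4],[0,0,0,0,0,-3,4],[0,0,0,0,0,-3,4]]]' | head -2
python3 -m jog '[[[0,0,0,0,0,-3,4],[0,0,-5,0,0,-2,4],[0,0,-6,0,0,-0.5,4],[0,0,-6.5,0,0,0,4],[0,0,-6.5,0,0,0,4]]]'
python3 -m jog '[[[0,0,-6.5,0,0,0,4],[0,0,-6.5,0,0,0,4],[0,0,-6.5,0,0,0,4],[0,0,-6.5,0,0,0,4],[0,0,-6.5,0,0,0,4]]]' | head -1
python3 -m jog '[[[0,0,-6.5,0,0,0,4],[0,0,-6.5,0,0,0,4],[0,0,-6.5,0,0,0,4],[0,0,-4.6,0,0,0,4],[0,0,0,0,0,0,4]]]' | head -1
python3 -m jog '[[[0,0,0,0,0,0,4],[0,0,0,0,0,0,4],[0,0,0,0,0,0,4]]]' | head -1
python3 goto.py .6483 -.1172 .19 98.34
```

```text
t: 38.25
tool_pos: [0.4344, 0.0784, 0.1395]
t: 38.67
tool_pos: [0.4359, 0.0785, 0.195]
orientation: [2.933, 1.126, -0.001]
force: [0.7, 0.4, -7.1]
opening: 0.0505
t: 39.08
t: 39.5
t: 39.75
pos [0.4361 0.0787 0.1948] yaw 98.17 tilt [-0.0007 -0.0002] turnz -0.17 deg then shift cm [-22.46  18.16   0.47] t 39.75 F [-0.2 -1.2 -7.1] op 0.0506
```

```bash
python3 - <<'E'
from fit import *
P={n:robot.read_camera(n) for n in("top","side")}; X=np.array([.6456,-.0988,.089])
for n,p in P.items():
    for l,e in(("flange",X),("shaft_c",[.6311,.0002,.089])):
        for d in robot.pinpoint(p,l)[:2]: print(n,l,round(d["confidence"],2),np.round(d["point"],1),"at z",atz(p,d["point"],.089),"exp",np.round(proj(p,e),1))
    m=masks(p,"shaft_c",proj(p,[.631,0,.089]))
    if m:
        print(n,m[0]["confidence"],m[0]["pixels"].sum(),*fit([(p,m[0]["pixels"])],SHAFT(.089),(.631,0,[1.716]),0))
E
python3 view.py f1 .636 -.04 .08 75
```

```text
top flange 0.83 [357.5 175.7] at z [ 0.6463 -0.0998  0.089 ] exp [357.1 176. ]
top shaft_c 0.58 [313.5 181.9] at z [0.629  0.0028 0.089 ] exp [314.6 181. ]
top 0.75 813 [ 0.6302 -0.001   1.7176] 0.8857476956940432
side flange 0.93 [260.3 170.2] at z [ 0.6464 -0.1066  0.089 ] exp [258.7 172.1]
side shaft_c 0.73 [239.6 198.7] at z [0.6306 0.0001 0.089 ] exp [239.4 198.7]
side shaft_c 0.72 [241.4 227.9] at z [0.5772 0.0771 0.089 ] exp [239.4 198.7]
side 0.76 942 [ 0.6331 -0.0017  1.7112] 0.9290206089284603
top crop origin [256 105] scale 2.6333333333333333
side crop origin [173 116] scale 2.6333333333333333
```

View pics/f1.png

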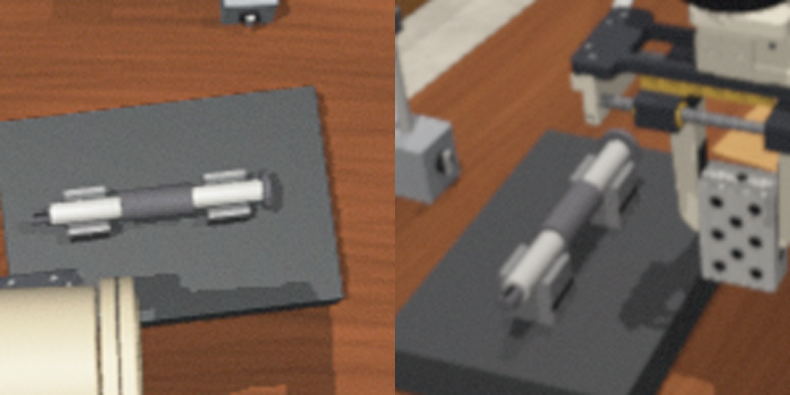

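The top crop shows the shaft lying in both vees, with a block under each bright journal middle and the flange at about (270,190). The fits agree with the plan to within 2 mm. Next is the stop.

```bash
python3 -m jog '[[[0,0,-0.17,-1.2,1,0,4],[0,0,0,-2.25,1.83,0,4],[0,0,0,-2.25,1.83,0,4],[0,0,0,-2.25,1.83,0,4],[0,0,0,-2.25,1.83,0,4]]]' | head -2
python3 -m jog '[[[0,0,0,-2.25,1.83,0,4],[0,0,0,-2.25,1.83,0,4],[0,0,0,-2.25,1.83,0,4],[0,0,0,-2.25,1.83,0,4],[0,0,0,-2.25,1.83,0,4]]]' | head -2
python3 -m jog '[[[0,0,0,-1.2,0.8,0,4],[0,0,0,0,0,0,4],[0,0,0,0,0,0,4],[0,0,0,0,0,0,4],[0,0,0,0,0,0,4]]]' | head -2
python3 goto.py .6485 -.1187 .0856 98.34
```

```text
t: 40.67
tool_pos: [0.5345, -0.0108, 0.1951]
t: 41.08
tool_pos: [0.6415, -0.1088, 0.1946]
t: 41.5
tool_pos: [0.6498, -0.1175, 0.195]
pos [ 0.6498 -0.1175  0.195 ] yaw 98.5 tilt [-0.0006  0.0004] turnz 0.16 deg then shift cm [-0.11 -0.14 10.94] t 41.5 F [ 0.2 -0.4 -6.5] op 0.0502
```

```bash
python3 -m jog '[[[0,0,0.16,-0.15,-0.14,1.5,4],[0,0,0,0,0,2.5,4],[0,0,0,0,0,2.5,4],[0,0,0,0,0,2,4],[0,0,0,0,0,1,4]]]' | head -2
python3 -m jog '[[[0,0,0,0,0,0,4],[0,0,0,0,0,0,4],[0,0,0,0,0,0,4],[0,0,0,0,0,0,4],[0,0,0,0,0,0,4]]]' | head -4
python3 goto.py .6485 -.1187 .0856 98.34
python3 view.py t2 .647 -.11 .09 45
```

```text
t: 41.92
tool_pos: [0.6468, -0.1186, 0.0967]
t: 42.33
tool_pos: [0.6504, -0.1203, 0.1022]
orientation: [2.053, 2.374, 0.002]
force: [0.0, -0.8, -6.6]
pos [ 0.6504 -0.1203  0.1022] yaw 98.3 tilt [ 0.003  -0.0008] turnz -0.04 deg then shift cm [ 0.19 -0.16  1.66] t 42.33 F [ 0.  -0.8 -6.6] op 0.0508
top crop origin [316 130] scale 4.388888888888889
side crop origin [215 123] scale 4.388888888888889
```

View pics/t2.png

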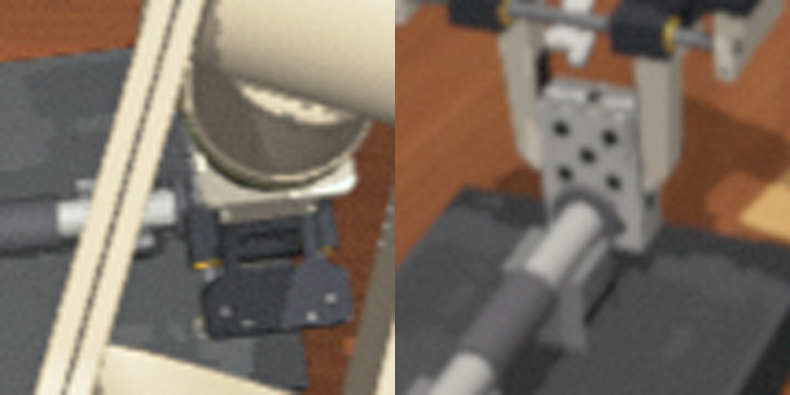

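The side crop shows the stop upright behind the flange and centred, with the broad face towards the shaft. Lowering it now.

```bash
python3 -m jog '[[[0,0,0,0.05,0,0.7,4],[0,0,0,0,0,0.4,4],[0,0,0,0,0,0.2,4],[0,0,0,0,0,0,4],[0,0,0,0,0,0,4]]]' | head -2
python3 -m jog '[[[0,0,0,0,0,0,4],[0,0,0,0,0,0,4],[0,0,0,0,0,0,4]]]' | head -4
python3 goto.py .6485 -.1187 .0856 98.34
```

```text
t: 42.85
tool_pos: [0.6488, -0.1195, 0.0866]
t: 43.1
tool_pos: [0.6491, -0.1196, 0.0872]
orientation: [2.055, 2.376, 0.0]
force: [0.4, -0.2, -6.4]
pos [ 0.6491 -0.1196  0.0872] yaw 98.29 tilt [0.0001 0.    ] turnz -0.05 deg then shift cm [ 0.1  -0.05  0.16] t 43.1 F [ 0.4 -0.2 -6.4] op 0.0508
```

```bash
python3 -m jog '[[[0,0,-0.05,0.1,-0.05,0.1,4],[0,0,0,0,0,0,4],[0,0,0,0,0,0,4],[0,0,0,0,0,0,4]]]' | head -4
python3 -m jog '[[[0,0,0,0,0,0.05,4],[0,0,0,0,0,0,4],[0,0,0,0,0,0,4]]]' | head -4
python3 -m jog '[[[0,0,0,0,0,0.05,4],[0,0,0,0,0,0,4],[0,0,0,0,0,0,4]]]' | head -4
```

```text
t: 43.43
tool_pos: [0.6484, -0.1187, 0.0861]
orientation: [-2.054, -2.377, 0.0]
force: [-0.5, 0.6, -6.2]
t: 43.68
tool_pos: [0.6485, -0.1187, 0.0857]
orientation: [2.054, 2.377, 0.0]
force: [0.7, -0.0, -6.9]
t: 43.93
tool_pos: [0.6485, -0.1187, 0.0857]
orientation: [2.054, 2.377, 0.0]
force: [-2.1, 0.1, -1.2]
```

```bash
python3 -m jog '[[[0,0,0,0,0,0.05,4],[0,0,0,0,0,0,4],[0,0,0,0,0,0,4]]]' | head -4
python3 -m jog '[[[0,0,0,0,0,0,5.2],[0,0,0,0,0,0,5.6],[0,0,0,0,0,0,6.5],[0,0,0,0,0,0,8],[0,0,0,0,0,0,8]]]' | head -4
python3 -m jog '[[[0,0,0,0,0,-0.5,8],[0,0,0,0,0,-1.5,8],[0,0,0,0,0,-2.5,8],[0,0,0,0,0,-3,8],[0,0,0,0,0,-3,8]]]' | head -4
python3 -m jog '[[[0,0,0,0,-3,0,8],[0,0,0,0,-3,-1,8],[0,0,0,0,-3,-1,8],[0,0,0,0,-3,-1,8],[0,0,0,0,-3,0,8]]]' | head -2
python3 -m jog '[[[0,0,0,-3.5,0,0,8],[0,0,0,-3.5,0,0,8],[0,0,0,-3.5,0,0,8],[0,0,0,-3.5,0,0,8],[0,0,0,-3.5,0,0,8]]]' | head -2
python3 -m jog '[[[0,0,0,0,-3,0,8],[0,0,0,0,-3,0,8],[0,0,0,0,0,0,8],[0,0,0,0,0,0,8],[0,0,0,0,0,0,8]]]' | head -2
cat > chk.py <<'E'
from fit import *
P={n:robot.read_camera(n) for n in("top","side")}
for n,p in P.items():
    for l,z in(("flange",.089),("stop_c",.088),("low_a_c",.07)):
        for d in robot.pinpoint(p,l)[:3]: print(n,l,round(d["confidence"],2),np.round(d["point"],1),atz(p,d["point"],z))
    m=masks(p,"stop_c",proj(p,[.6485,-.1187,.088]))
    if m: print(n,"stop",m[0]["pixels"].sum(),*fit([(p,m[0]["pixels"])],[box(.0254,.0508,.0762)],(.6485,-.1187,[1.716]),.05))
    m=masks(p,"shaft_c",proj(p,[.631,0,.089]))
    if m: print(n,"shaft",*fit([(p,m[0]["pixels"])],SHAFT(.089),(.631,0,[1.716]),0))
E
python3 chk.py; python3 view.py end .638 -.03 .08 62
```

```text
t: 44.18
tool_pos: [0.6486, -0.1187, 0.0857]
orientation: [2.054, 2.377, 0.0]
force: [-5.0, 1.0, 4.7]
t: 44.6
tool_pos: [0.6487, -0.1187, 0.0848]
orientation: [2.054, 2.377, 0.001]
force: [0.2, -0.1, 1.0]
t: 45.02
tool_pos: [0.6479, -0.1185, 0.1904]
orientation: [-2.053, -2.376, 0.001]
force: [1.1, -1.0, 1.0]
t: 45.43
tool_pos: [0.4998, -0.1409, 0.2224]
t: 45.85
tool_pos: [0.5255, -0.3153, 0.2205]
t: 46.27
tool_pos: [0.4665, -0.3224, 0.2204]
top flange 0.75 [356.5 176.3] [ 0.6448 -0.0975  0.089 ]
top stop_c 0.65 [362.1 174.9] [ 0.6487 -0.1107  0.088 ]
top stop_c 0.52 [281.5 297.8] [0.358  0.0702 0.088 ]
top low_a_c 0.53 [288.3 186.5] [0.6203 0.0619 0.07  ]
top stop 306 [ 0.648  -0.1192  1.557 ] 0.7853234631477309
top shaft [ 0.6304 -0.0015  1.7194] 0.8931349802101816
side flange 0.94 [259.1 174. ] [ 0.6412 -0.093   0.089 ]
side stop_c 0.7 [347.1 280.7] [0.339  0.1162 0.088 ]
side stop_c 0.57 [260.3 164.1] [ 0.6596 -0.1283  0.088 ]
side stop_c 0.46 [228.9 221.9] [0.6093 0.0714 0.088 ]
side low_a_c 0.78 [226. 220.] [0.632 0.051 0.07 ]
side stop 633 [ 0.6513 -0.122   1.7369] 0.6710456475583864
side shaft [ 0.6331 -0.0034  1.724 ] 0.8855303842998675
top crop origin [265 117] scale 3.185483870967742
side crop origin [182 131] scale 3.185483870967742
```

View pics/end.png

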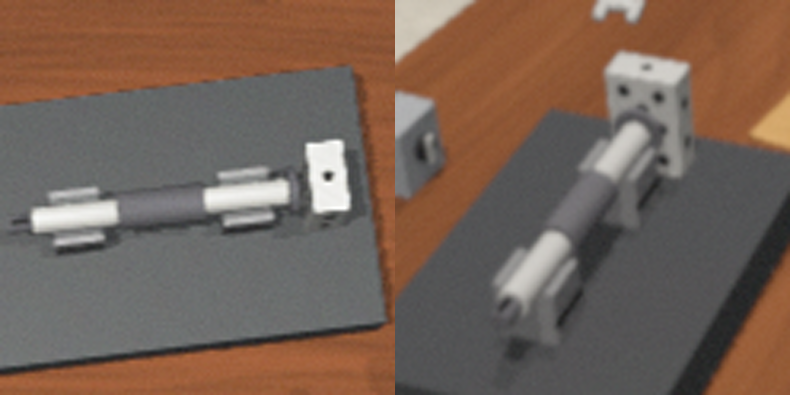

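```bash
python3 -c "
from plant import robot
print(robot.read_state()['t'],robot.read_state()['force']); print(robot.close_job())"
```

```text
46.9667 [ 0.59800465 -0.52315525 -0.6723531 ]
the job is handed in; nothing more can be done
None
```

The job is done and handed in at about 47 s of the 118 s. Both low vee-blocks stand in line on the plate, and the shaft lies in both vees. The farther 1-2-3 block stands upright behind the flange. The tall pair, the brown look-alike and the nearer 1-2-3 block were left alone.

**Gentle placing:** every part was lowered in steps of half a millimetre or so until the wrist force showed contact (net upward force under 9 N), then released.

**Last checks, both cameras:**
- **Shaft:** it lies in both vees with a block about under each journal middle. The fitted positions are within about 3 mm of plan and the direction within half a degree.
- **Stop gap:** it stands about 6–7 mm behind the flange in both fits, and centred.

**Checks that disagreed:**
- **Camera offset:** the two cameras differed by 3–4 mm on the final stop and shaft positions, and by up to 7–8 mm on the plate.
- **Stop angle:** the top-view fit put the stop about 9° out of square (a poor fit), while the side fit put it within about 1°. In the top picture its edges look square to within 1–2°, and the gripper angle at release agreed, so I did not move it.

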